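# Make up the flask kit and the candle kit

### The job

Make up the two experiment kits from the things standing in the middle of the bench: the small conical flask, the small beaker and the dropper bottle go into the long tray with three holes, the large beaker and the candle into the short tray with two holes, each standing upright on the bottom of the hole that is cut for its size. The big conical flask, the porcelain basin and the capped bottle belong to neither kit: leave them where they stand, and knock nothing over.

Things in the scene. Friction and masses are not known exactly. Their poses are not given: they have to be found in the camera images.
- small_flask_center (a point): Small conical flask, clear glass, about 85 g, loose, upright. Height 105 mm; base 66 mm across, tapering from 9 mm up to a straight neck 24 mm across, from 74 to 101 mm above its underside, then a 28 mm rim. Best gripped by the neck, 88 mm above its underside (35 mm above this point). Site half-way up (52 mm) on its axis; z up.
- small_beaker_center (a point): Small beaker of clear glass, about 50 g, loose, open end up: a straight round cup 42 mm across outside, 66 mm high, wall 3 mm. Site at its centre, half-way up, on its axis; z is up along the axis. 
- dropper_bottle_center (a point): Small white plastic dropper bottle, about 40 g, loose, upright: round body 30 mm across up to 50 mm above its underside, then a shoulder and a thin 15 mm nozzle cap; 80 mm high in all. Site at its centre, half-way up, on its axis; z is up along the axis. 
- large_beaker_center (a point): Large beaker of clear glass, about 90 g, loose, open end up: a straight round cup 58 mm across outside, 74 mm high, wall 3 mm. Best gripped near the upper third, about 50 mm above its underside, so that its rim stays clear of the gripper. Site at its centre, half-way up, on its axis; z is up along the axis. 
- candle_center (a point): Cream-white pillar candle, about 75 g, loose, upright: plain cylinder 38 mm across and 70 mm high with a short wick (9 mm more). Site at its centre, half-way up, on its axis; z is up along the axis. 
- long_tray: Long kit tray, 254 x 114 mm (x, y), fixed: grey plastic, 4 mm bottom, with a white foam sheet whose top is 16 mm above the bench. Three round holes, 12 mm deep down to the grey bottom, in a row on its x axis (y = 0): 82 mm across at x = -70 mm (small flask), 60 mm at x = +20 mm (small beaker), 46 mm at x = +88 mm (dropper bottle). Origin: centre of its underside, on the bench; z up.
- short_tray: Short kit tray, 176 x 114 mm (x, y), fixed: grey plastic, 4 mm bottom, with a white foam sheet whose top is 16 mm above the bench. Two round holes, 12 mm deep down to the grey bottom, on its x axis (y = 0): 74 mm across at x = -34 mm (large beaker), 54 mm at x = +45 mm (candle). Origin: centre of its underside, on the bench; z up.
- big_flask_center (a point): Big conical flask of clear glass, loose, among the stock: 140 mm high, base 82 mm across, neck 34 mm. Not wanted; stays where it stands. Site at its centre, half-way up, on its axis; z is up along the axis. 
- basin_center (a point): White porcelain evaporating basin, loose, 80 mm across and 34 mm high, to one side beyond a tray. Stays where it stands. Site at its centre, half-way up, on its axis; z is up along the axis. 
- capped_bottle_center (a point): Clear bottle with dark blue cap, loose, 64 mm across and 150 mm high, to one side beyond a tray. Stays where it stands. Site at its centre, half-way up, on its axis; z is up along the axis. 
Mind the look-alikes: they are no part of the job. What is shaped like the part that bears small_flask_center but purple is not meant.

How it is judged:
By the outcome, as a careful person would: the job done as asked, in the order asked, and still so for the second after the job is handed in, with the robot touching nothing.
It also fails if it takes over 126 s, if anything falls off the work surface, if the arm or the gripper's body presses on something with over 40 N, if the wrist force passes 120 N, or if a joint passes its speed limit or range.

### The arm

A 6-joint arm with a two-finger parallel gripper is mounted at the origin on the work surface. World frame = base frame: x ahead of the robot, y to its left, z up, the work surface at z = 0. Lengths are in m, angles in rad, forces in N, time in s.
With the tool pointing down it reaches from about 0.4 to 0.925 m from the base axis. Payload 3.4 kg.
Tool frame: the origin (TCP) lies at the very end of the fingers, on their centre line; the grasp point (between the pads) lies 19 mm behind it; z points along the fingers, y is the direction in which the jaws open and shut (so a half turn about z gives the same grasp; the last joint's range is limited). The gripper opens to 85 mm and grips with 20 to 120 N. Pads are 22 mm wide; open, the fingers measure 114 mm over their backs; the gripper's body (76 mm by 85 mm) begins 54 mm behind the grasp point. The pads swing forward as they close: fully open they stand 13 mm farther back than shut.
Start: joints at [-1.419, 0.307, 1.506, -0, 1.328, -0.073], TCP at [0.129, -0.56, 0.231] pointing down, gripper open.
Joint ranges: [-3.12, 3.12], [-1.05, 2.28], [0.14, 2.33], [-1.42, 4.57], [0.1, 2.73], [-2.68, 2.68]. Speed limits (rad/s): [2.57, 2.57, 3.14, 3.14, 3.14, 3.14].

### API

Orientations are given as a 3x3 rotation matrix whose columns are the frame's x, y, z axes.
In Python, from cell import manip gives the robot as it stands.
- The arm moves only by the shell command python3 -m pendant 'ROWS'. ROWS is JSON, a list of rows, each an object of numbers: "fingers": the closure, from -1 (fully open) to 1 (shut), so that 0 is half open; "x", "y", "z": the shift along the tool's x, y, z in units of 25 mm (1.0 is 25 mm); "yaw": the turn about the tool's z in units of 5 degrees (1.0 is 5 degrees). In form: [{"fingers": .., "x": .., "y": .., "z": .., "yaw": ..}, ...]. A call has 1 to 20 rows; each row is the pose to reach, as a shift and turn from the pose commanded when the call began, along the tool's axes at that moment; what a row does not reach only later rows make up. A row lasts 1/12 s, in which the tool goes at most 41.7 mm and 7.16 degrees, less where a joint would pass 70% of its speed; a pose out of reach is approached as far as the arm can. A call with a gripper value outside its range is refused whole. The fingers move at their own pace and stop on an object; the grip force is fixed at half the most. Time passes only in rows, so rows that repeat a pose let the fingers close. It gives the time, the measured TCP pose, the force and the opening at its end, in the units of the state.
- manip.get_state(): the state, without advancing time (a new reading comes with each control period).
- manip.grab_frame(name): name is "side" or "top"; returns the picture (384x512x3 uint8, blue, green, red); there is no depth.
- manip.camera_params(name): a dict with "K" (3x3 intrinsics, pixels), "k1" (the pictures are not rectified: a ray, as slopes to the right and down, at radius r is drawn at 1 + k1 r^2 times it, then the intrinsics apply), "eye" and "rotation" of the camera in the world. Camera axes: x right, y down, z forward; pixel columns grow to the right and rows downward; lengths in m; the calibration is good to about 2 mm. A picture is of the moment at which its call begins. camera_params takes no time and is no camera call.
- manip.close_job(): hands the job in, once; it reports no verdict.
Trained networks look in the newest picture that a camera, given by its name, has taken for a name from the list of things; names that differ only in an ending like _2 or _b are one class to them, and where a whole thing is asked for, a point or a joint stands for the part that bears it (a point fixed in the world has none). Each returns a list of dicts, best first, with "conf" (0 to 1); they miss things now and then, are a little off and sometimes report something else, mostly with a low value. They report only what shows in the picture. A call takes as long as a camera call. They do not tell look-alikes from the thing itself.
- manip.recognise(camera, name): "rect" ([left, top, width, height] in pixels, round what is visible of it).
- manip.masks_of(camera, name): "mask" (384x512 bool, what is visible of it) and "rect" ([left, top, width, height] in pixels, round what is visible of it).
- manip.place_of(camera, name): "at" ([column, row] in pixels: a listed point, or the origin of a listed thing).
The state is a dict: "t": time; "q": joint angles; "qd": joint speeds; "effort": joint torques, N m; "tool_pos": TCP position; "orientation": TCP orientation; "force": force on the tool from outside, world axes, zero at the start; "moment": the same for the moment, N m; "opening": finger opening in m.
Only numpy, scipy, OpenCV 4.12 (cv2) and the standard library are available. Lean on these libraries where they do the work, as an engineer would, in place of code of your own. Each camera call takes 0.05 s, during which the arm holds its last target.

## Working session

There is one attempt and no reset: what is moved stays moved. The work goes in short steps, Python scripts to look and compute and a shell command to move; the robot and the scene stay as the last step left them, time stands still between calls to the robot, and variables do not carry over. Pictures are saved under pics/ and viewed, and the job is handed in when it is done.

```bash
mkdir -p pics; ls
python3 - <<'E'
from cell import manip
import cv2
for n in("side","top"):
    cv2.imwrite(f"pics/{n}0.png",manip.grab_frame(n))
    print(n,manip.camera_params(n))
s=manip.get_state();print(s)
E
```

```text
pics
side {'K': array([[364.61599862,   0.        , 253.66620778],
       [  0.        , 364.61599862, 191.23206549],
       [  0.        ,   0.        ,   1.        ]]), 'k1': 0.006341380935578679, 'eye': array([0.443037  , 0.85126441, 0.66873255]), 'rotation': array([[-0.98730455, -0.08194233,  0.13607052],
       [-0.15864898,  0.55058376, -0.81956576],
       [-0.00776109, -0.83074845, -0.55659391]])}
top {'K': array([[440.985957  ,   0.        , 262.80466442],
       [  0.        , 440.985957  , 196.53407285],
       [  0.        ,   0.        ,   1.        ]]), 'k1': -0.07396347773046989, 'eye': array([0.40994349, 0.01687027, 1.24632508]), 'rotation': array([[-0.021688  , -0.98869015,  0.14839615],
       [-0.99955832,  0.01842692, -0.02331534],
       [ 0.02031717, -0.14883627, -0.98865311]])}
{'t': 0.1, 'q': array([-1.41852524e+00,  3.07518388e-01,  1.50754833e+00, -4.32909492e-05,
        1.32838618e+00, -7.35425544e-02]), 'qd': array([-0.00124009, -0.00099476, -0.00361376,  0.00101612,  0.00196182,
        0.00160006]), 'effort': array([ 3.04726846e-04, -4.58529282e+01, -2.52608067e+01, -5.73648708e-05,
        5.61246779e-03, -2.37309905e-05]), 'tool_pos': array([ 0.1285842 , -0.55979763,  0.23045947]), 'orientation': array([[ 9.74609935e-01,  2.23909289e-01, -3.23707827e-04],
       [ 2.23909503e-01, -9.74608217e-01,  1.83235049e-03],
       [ 9.47919873e-05, -1.85830825e-03, -9.99998269e-01]]), 'force': array([-0.050499  , -0.6498386 , -0.43181287]), 'moment': array([-0.00894107,  0.00474821,  0.00909583]), 'opening': 0.08537223835221401}
```

View pics/side0.png

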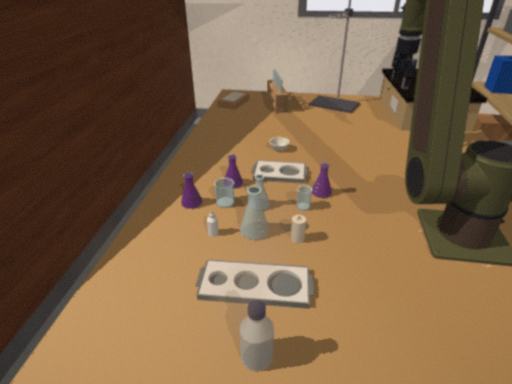

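View pics/top0.png

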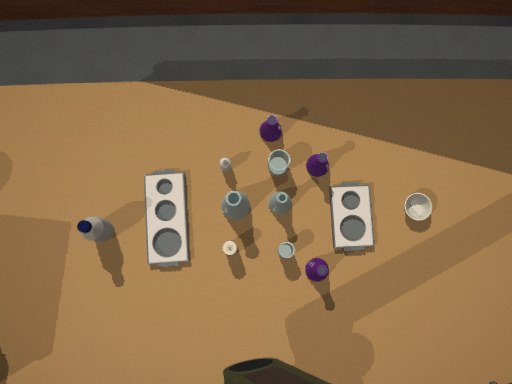

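The side view shows the long tray at (255,283) and the short tray at (280,171). The big flask is at (255,212), with the clear small flask just behind it at (260,190). There are three purple flasks at (191,190), (233,170) and (323,181). In the top view the clear flasks are at (236,205), which is the big one, and (281,203), the small one. The small beaker is at (287,250), the large beaker at (279,162), the dropper at (226,163) and the candle at (230,248).

```bash
cat > h.py <<'E'
from cell import manip
import numpy as np, cv2
from scipy.optimize import least_squares
P={n:manip.camera_params(n) for n in("side","top")}
def dist(p): return np.array([p["k1"],0,0,0.])
def proj(n,X):
    p=P[n]; R=p["rotation"].T
    rv,_=cv2.Rodrigues(R); 
    return cv2.projectPoints(np.atleast_2d(np.array(X,float)),rv,-R@p["eye"],p["K"],dist(p))[0][:,0]
def ray(n,uv):
    p=P[n]; u=cv2.undistortPoints(np.array([[uv]],float),p["K"],dist(p))[0,0]
    return p["rotation"]@np.array([u[0],u[1],1.])
def atz(n,uv,z):
    d=ray(n,uv);e=P[n]["eye"];return e+d*(z-e[2])/d[2]
def tri(us,ut):
    f=lambda X:np.r_[proj("side",X)[0]-us,proj("top",X)[0]-ut]
    r=least_squares(f,[.5,0,.05]);return r.x,np.abs(r.fun).max()
E
python3 - <<'E'
from h import *
for n in("side","top"): manip.grab_frame(n)
hz=dict(small_flask_center=.0525,small_beaker_center=.033,dropper_bottle_center=.04,large_beaker_center=.037,candle_center=.035,long_tray=0,short_tray=0,big_flask_center=.07,basin_center=.017,capped_bottle_center=.075)
for k,z in hz.items():
    for n in("top","side"):
        for d in manip.place_of(n,k)[:5]:
            if d["conf"]>.15: print(k,n,round(d["conf"],2),np.round(d["at"],1),np.round(atz(n,d["at"],z),3))
E
```

```text
small_flask_center top 0.97 [283.2 200.6] [ 0.577 -0.067  0.052]
small_flask_center top 0.87 [271.1 124.9] [ 0.792 -0.039  0.052]
small_flask_center top 0.67 [319.6 268.8] [ 0.39  -0.16   0.052]
small_flask_center top 0.66 [317.8 160. ] [ 0.689 -0.167  0.052]
small_flask_center side 0.88 [233.6 172.3] [ 0.677 -0.157  0.052]
small_flask_center side 0.81 [190.9 194.1] [ 0.778 -0.013  0.052]
small_flask_center side 0.66 [259.4 192.1] [ 0.576 -0.054  0.052]
small_flask_center side 0.64 [321.9 178.7] [ 0.39  -0.159  0.052]
small_beaker_center top 0.79 [283.2 250.1] [ 0.443 -0.064  0.033]
small_beaker_center side 0.66 [301.7 196.5] [ 0.448 -0.078  0.033]
dropper_bottle_center top 0.41 [225.1 161. ] [0.694 0.092 0.04 ]
dropper_bottle_center side 0.55 [210.9 222.8] [0.688 0.097 0.04 ]
large_beaker_center top 0.85 [279.6 162.6] [ 0.687 -0.061  0.037]
large_beaker_center side 0.95 [225.5 194.6] [ 0.68  -0.048  0.037]
candle_center top 0.45 [230.3 248.5] [0.45  0.08  0.035]
candle_center side 0.94 [300.6 229.1] [0.444 0.081 0.035]
long_tray top 0.61 [167.5 220.3] [0.534 0.259 0.   ]
long_tray t
[... 178 characters left out ...]
1 218. ] [ 0.53  -0.266  0.   ]
short_tray side 0.75 [281.3 173.9] [ 0.527 -0.257  0.   ]
big_flask_center top 0.88 [233.7 200.5] [0.577 0.068 0.07 ]
big_flask_center top 0.42 [282.1 198.3] [ 0.581 -0.063  0.07 ]
big_flask_center side 0.79 [254.9 209.4] [0.572 0.058 0.07 ]
basin_center top 0.9 [413.4 206.6] [ 0.557 -0.441  0.017]
basin_center top 0.54 [353.5 218.6] [ 0.527 -0.267  0.017]
basin_center top 0.39 [229.9 245.6] [0.459 0.082 0.017]
basin_center side 0.73 [278.1 142.9] [ 0.561 -0.466  0.017]
capped_bottle_center top 0.81 [ 94.6 227.9] [0.51  0.44  0.075]
capped_bottle_center side 0.58 [255.5 331.5] [0.511 0.439 0.075]
capped_bottle_center side 0.41 [212.7 220.8] [0.672 0.13  0.075]
```

```bash
cat > ov.py <<'E'
from h import *
M=dict(sf=[(.577,-.063),(0,33),(105,14),(74,12)],sb=[(.444,-.071),(0,21),(66,21)],db=[(.691,.094),(0,15),(50,15),(80,7.5)],
 lb=[(.684,-.056),(0,29),(74,29)],ca=[(.447,.08),(0,19),(70,19)],bf=[(.577,.063),(0,41),(140,17)])
def circ(c,z,r):
    a=np.linspace(0,2*np.pi,49);return np.c_[c[0]+r*np.cos(a),c[1]+r*np.sin(a),0*a+z]
def over(n,box,items,name,s,img=None):
    if img is None: img=manip.grab_frame(n)
    x0,y0,w,h=box
    im=cv2.resize(img[y0:y0+h,x0:x0+w],None,fx=s,fy=s,interpolation=cv2.INTER_CUBIC)
    for k,(c,*cs) in items.items():
        for z,r in cs:
            p=((proj(n,circ(c,z/1000,r/1000))-[x0,y0]+.5)*s).astype(int)
            cv2.polylines(im,[p],True,(0,0,255) if z else (0,255,0),1)
    cv2.imwrite(name,im)
E
python3 - <<'E'
from ov import *
over("top",(210,140,100,130),M,"pics/ot1.png",4.6)
over("side",(170,150,160,110),M,"pics/os1.png",5)
img=manip.grab_frame("top")
g=img[160:275,140:380].astype(int)
cv2.imwrite("pics/tr.png",cv2.resize(img[160:275,140:380],None,fx=3.3,fy=3.3,interpolation=2))
E
```

```text
(no output)
```

View pics/ot1.png

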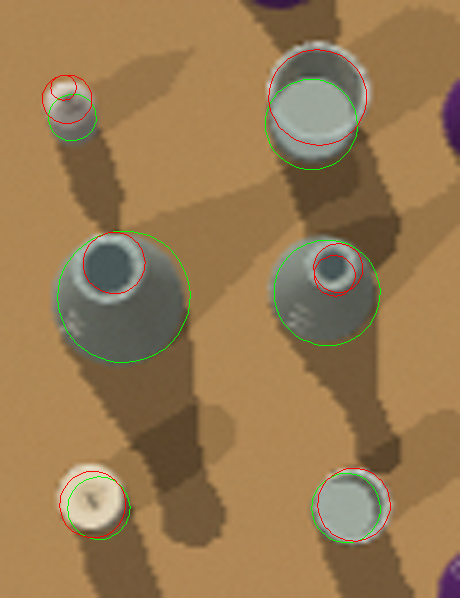

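View pics/os1.png

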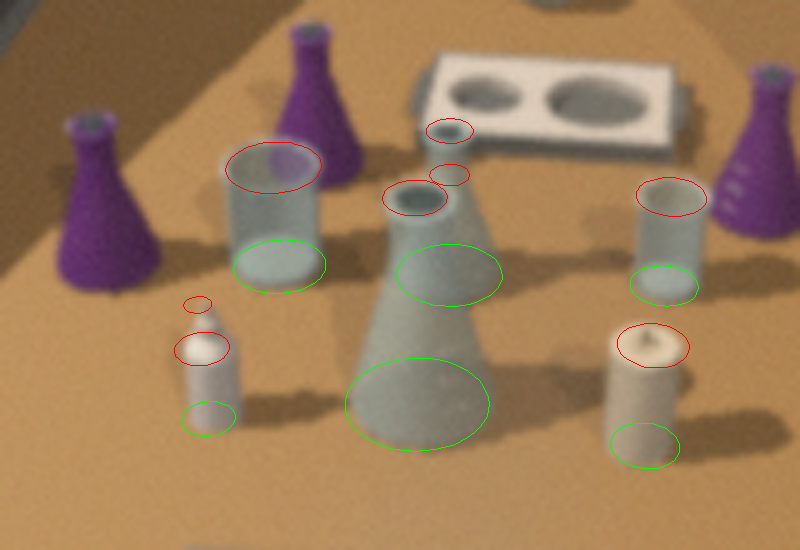

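View pics/tr.png

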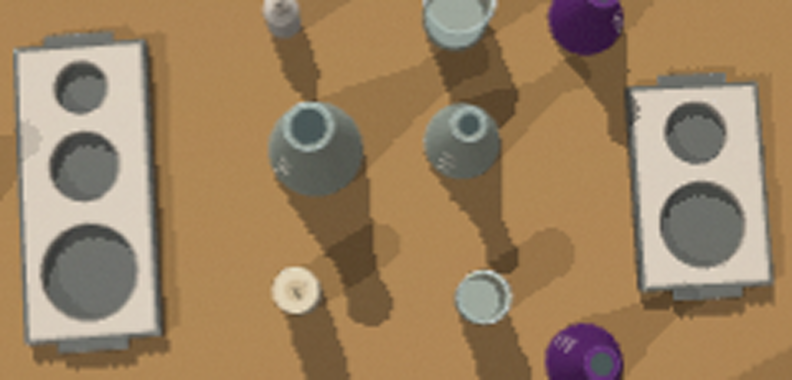

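The clear flask at top (281,203) fits the small one: it is clear and its base is about 66 mm across. The flask at (236,205) is bigger, and the other three are purple. Next I'll locate the holes.

Run:
```python
from ov import *
H={}
for k,p,r in [("db",(80,88),23),("sb",(84,166),30),("sf",(88.5,272),41),("ca",(696,132),27),("lb",(702,224),37)]:
    uv=(np.array(p)+.5)/3.3-.5+[140,160]; X=atz("top",uv,.016); print(k,uv,X.round(4)); H[k]=(X,r)
L=[H[k][0] for k in("sf","sb","db")]
print([np.linalg.norm(L[i+1]-L[i]) for i in(0,1)],np.linalg.norm(H["ca"][0]-H["lb"][0]))
it={k:[X[:2],(16,r)] for k,(X,r) in H.items()}
over("top",(140,160,240,115),it,"pics/h1.png",3.3)
over("side",(190,150,140,160),it,"pics/h2.png",3.7)
```

```text
db [163.89393939 186.31818182] [0.6291 0.2671 0.016 ]
sb [165.10606061 209.95454545] [0.5616 0.2629 0.016 ]
sf [166.46969697 242.07575758] [0.4717 0.2583 0.016 ]
ca [350.56060606 199.65151515] [ 0.581  -0.2611  0.016 ]
lb [352.37878788 227.53030303] [ 0.5017 -0.2623  0.016 ]
[np.float64(0.09008520800484257), np.float64(0.06754404704309684)] 0.07928829614907923
```

View pics/h1.png

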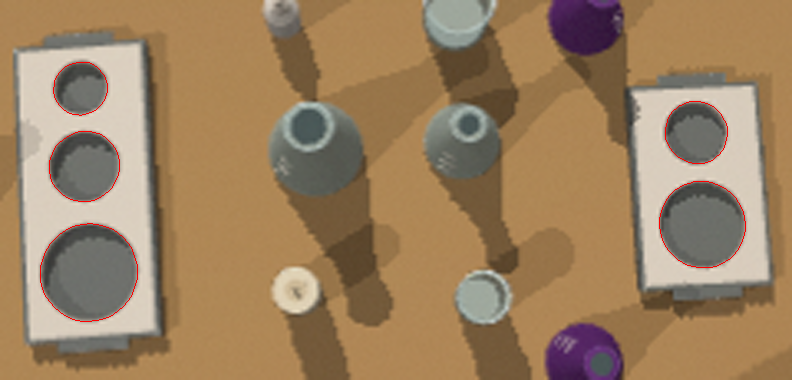

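View pics/h2.png

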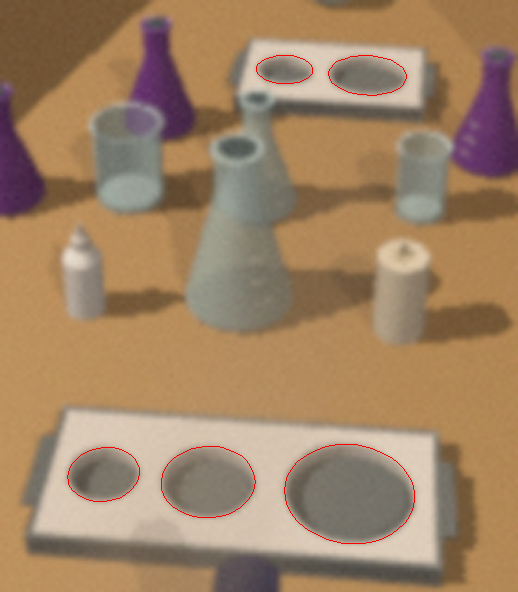

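```bash
python3 -m pendant '[{"fingers":-1,"x":22,"y":-15.4,"z":0,"yaw":2.59},{"fingers":-1,"x":22,"y":-15.4,"z":0,"yaw":2.59},{"fingers":-1,"x":22,"y":-15.4,"z":0,"yaw":2.59},{"fingers":-1,"x":22,"y":-15.4,"z":0,"yaw":2.59},{"fingers":-1,"x":22,"y":-15.4,"z":0,"yaw":2.59},{"fingers":-1,"x":22,"y":-15.4,"z":0,"yaw":2.59},{"fingers":-1,"x":22,"y":-15.4,"z":0,"yaw":2.59},{"fingers":-1,"x":22,"y":-15.4,"z":0,"yaw":2.59},{"fingers":-1,"x":22,"y":-15.4,"z":0,"yaw":2.59},{"fingers":-1,"x":22,"y":-15.4,"z":0,"yaw":2.59},{"fingers":-1,"x":22,"y":-15.4,"z":0,"yaw":2.59},{"fingers":-1,"x":22,"y":-15.4,"z":0,"yaw":2.59},{"fingers":-1,"x":22,"y":-15.4,"z":0,"yaw":2.59},{"fingers":-1,"x":22,"y":-15.4,"z":0,"yaw":2.59},{"fingers":-1,"x":22,"y":-15.4,"z":0,"yaw":2.59},{"fingers":-1,"x":22,"y":-15.4,"z":0,"yaw":2.59},{"fingers":-1,"x":22,"y":-15.4,"z":0,"yaw":2.59},{"fingers":-1,"x":22,"y":-15.4,"z":0,"yaw":2.59},{"fingers":-1,"x":22,"y":-15.4,"z":0,"yaw":2.59},{"fingers":-1,"x":22,"y":-15.4,"z":0,"yaw":2.59}]'
python3 -c "
from h import *
s=manip.get_state();print(s['t'],s['tool_pos'],s['orientation'],s['q'])"
```

```text
t: 3.12
tool_pos: [0.5774, -0.063, 0.2311]
orientation: [[1.0, -0.001, -0.001], [-0.001, -1.0, -0.001], [-0.001, 0.001, -1.0]]
force: [-0.3, 0.7, -0.2]
opening: 0.0856
3.1167 [ 0.57738612 -0.06296125  0.23110509] [[ 9.99998655e-01 -9.16633464e-04 -1.35982854e-03]
 [-9.17327668e-04 -9.99999449e-01 -5.09972319e-04]
 [-1.35936034e-03  5.11219041e-04 -9.99998945e-01]] [-1.80859343e-01  3.15665325e-01  1.49342792e+00 -7.67723162e-04
  1.33374540e+00  1.39103472e+00]
```

Run:
```python
from h import *
a=manip.grab_frame("top");b=manip.grab_frame("side")
cv2.imwrite("pics/a1.png",np.hstack([cv2.resize(a[120:280,130:370],(400,267)),cv2.resize(b[100:320,170:350],(327,400))[:267]]) if 0 else cv2.resize(b[60:320,150:420],(540,520)))
```

```text
(no output)
```

View pics/a1.png

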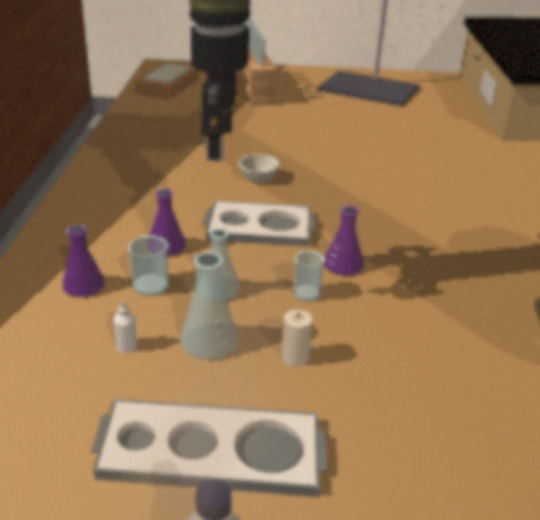

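The fingers stand directly over the clear small flask, whose neck is at (219,235) in this crop. I'll go down now.

```bash
python3 -m pendant '[{"fingers":-1,"x":0,"y":0,"z":1.6,"yaw":0},{"fingers":-1,"x":0,"y":0,"z":3.2,"yaw":0},{"fingers":-1,"x":0,"y":0,"z":4.8,"yaw":0},{"fingers":-1,"x":0,"y":0,"z":6,"yaw":0},{"fingers":-1,"x":0,"y":0,"z":6.56,"yaw":0},{"fingers":-1,"x":0,"y":0,"z":6.56,"yaw":0},{"fingers":0.3,"x":0,"y":0,"z":6.56,"yaw":0},{"fingers":1,"x":0,"y":0,"z":6.56,"yaw":0},{"fingers":1,"x":0,"y":0,"z":6.56,"yaw":0},{"fingers":1,"x":0,"y":0,"z":6.56,"yaw":0},{"fingers":1,"x":0,"y":0,"z":6.56,"yaw":0},{"fingers":1,"x":0,"y":0,"z":6.56,"yaw":0},{"fingers":1,"x":0,"y":0,"z":6.56,"yaw":0},{"fingers":1,"x":0,"y":0,"z":6.56,"yaw":0},{"fingers":1,"x":0,"y":0,"z":6.56,"yaw":0},{"fingers":1,"x":0,"y":0,"z":6.56,"yaw":0}]'
```

```text
t: 4.55
tool_pos: [0.5796, -0.0618, 0.0689]
orientation: [[1.0, 0.0, 0.003], [0.0, -1.0, -0.0], [0.003, 0.0, -1.0]]
force: [-0.2, 1.4, 6.4]
opening: 0.0249
```

```bash
python3 -m pendant '[{"fingers":1,"x":0,"y":0,"z":-0.8,"yaw":0},{"fingers":1,"x":0,"y":0,"z":-2,"yaw":0},{"fingers":1,"x":0,"y":0,"z":-3.5,"yaw":0},{"fingers":1,"x":0,"y":0,"z":-5,"yaw":0},{"fingers":1,"x":0,"y":0,"z":-6,"yaw":0},{"fingers":1,"x":0,"y":0,"z":-6.8,"yaw":0},{"fingers":1,"x":0,"y":0,"z":-6.8,"yaw":0}]'
python3 - <<'E'
from h import *
b=manip.grab_frame("side")
cv2.imwrite("pics/a2.png",cv2.resize(b[60:320,150:420],(540,520)))
E
```

```text
t: 5.13
tool_pos: [0.5815, -0.0625, 0.2429]
orientation: [[1.0, 0.0, 0.01], [0.0, -1.0, -0.002], [0.01, 0.002, -1.0]]
force: [1.4, 0.2, -0.7]
opening: 0.0249
```

View pics/a2.png

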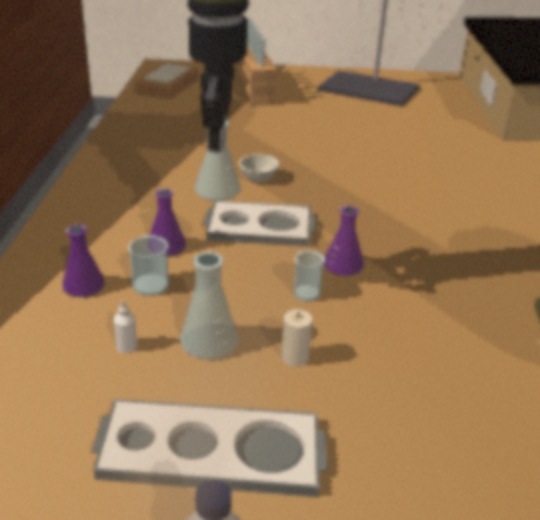

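The small flask is off the bench and still upright at (217,170) in this crop. Next I'll carry it over the long tray's largest hole.

```bash
python3 -m pendant '[{"fingers":1,"x":-0.15,"y":-0.5,"z":0,"yaw":0},{"fingers":1,"x":-0.5,"y":-1.5,"z":0,"yaw":0},{"fingers":1,"x":-0.9,"y":-2.7,"z":0,"yaw":0},{"fingers":1,"x":-1.3,"y":-3.9,"z":0,"yaw":0},{"fingers":1,"x":-1.7,"y":-5.1,"z":0,"yaw":0},{"fingers":1,"x":-2.1,"y":-6.3,"z":0,"yaw":0},{"fingers":1,"x":-2.5,"y":-7.5,"z":0,"yaw":0},{"fingers":1,"x":-2.9,"y":-8.7,"z":0,"yaw":0},{"fingers":1,"x":-3.3,"y":-9.9,"z":0,"yaw":0},{"fingers":1,"x":-3.7,"y":-11.1,"z":0,"yaw":0},{"fingers":1,"x":-4,"y":-12.1,"z":0,"yaw":0},{"fingers":1,"x":-4.24,"y":-12.7,"z":0,"yaw":0},{"fingers":1,"x":-4.24,"y":-12.84,"z":0,"yaw":0},{"fingers":1,"x":-4.24,"y":-12.84,"z":0,"yaw":0},{"fingers":1,"x":-4.24,"y":-12.84,"z":0,"yaw":0},{"fingers":1,"x":-4.24,"y":-12.84,"z":0,"yaw":0}]'
python3 - <<'E'
from ov import *
it={"a":[(.472,.2585),(16,41)]}
over("side",(190,150,140,160),it,"pics/a3.png",3.6)
over("top",(130,150,120,130),it,"pics/a3t.png",4.4)
E
```

```text
t: 6.52
tool_pos: [0.4723, 0.258, 0.2364]
orientation: [[1.0, -0.001, -0.002], [-0.001, -1.0, -0.001], [-0.002, 0.001, -1.0]]
force: [-1.0, -0.9, -0.7]
opening: 0.0251
```

View pics/a3.png

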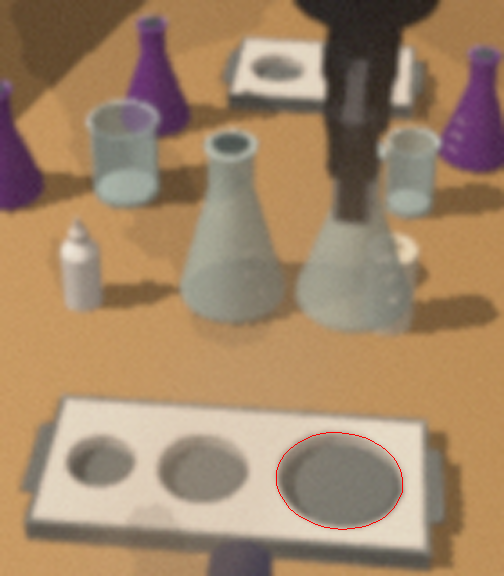

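View pics/a3t.png

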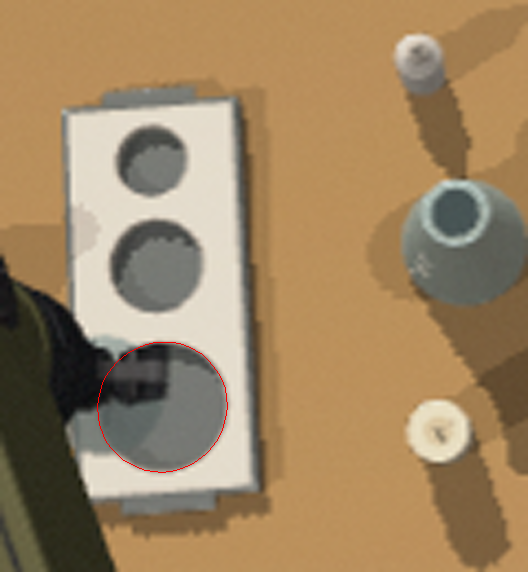

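```bash
python3 -m pendant '[{"fingers":1,"x":0,"y":0,"z":1,"yaw":0},{"fingers":1,"x":0,"y":0,"z":2.2,"yaw":0},{"fingers":1,"x":0,"y":0,"z":3.4,"yaw":0},{"fingers":1,"x":0,"y":0,"z":4.6,"yaw":0},{"fingers":1,"x":0,"y":0,"z":5.2,"yaw":0},{"fingers":1,"x":0,"y":0,"z":5.2,"yaw":0},{"fingers":1,"x":0,"y":0,"z":5.2,"yaw":0}]'
python3 - <<'E'
from ov import *
it={"a":[(.472,.2585),(16,41)],"b":[(.472,.2585),(37,33)]}
over("side",(190,150,140,160),it,"pics/a4.png",3.6)
over("top",(130,150,120,130),it,"pics/a4t.png",4.4)
E
```

```text
t: 7.2
tool_pos: [0.4725, 0.258, 0.1067]
orientation: [[1.0, -0.002, -0.002], [-0.002, -1.0, -0.001], [-0.002, 0.001, -1.0]]
force: [0.3, -0.2, -0.7]
opening: 0.0251
```

View pics/a4.png

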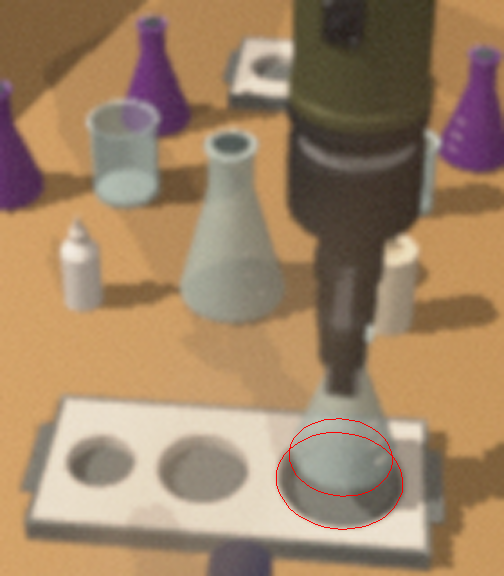

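View pics/a4t.png

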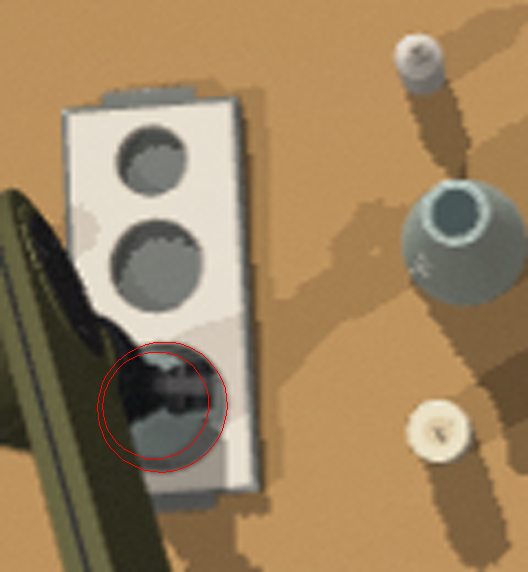

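The flask's base outline matches the prediction and lies inside the hole. I'll lower it and release.

```bash
python3 -m pendant '[{"fingers":1,"x":0,"y":0,"z":0.5,"yaw":0},{"fingers":1,"x":0,"y":0,"z":1,"yaw":0},{"fingers":1,"x":0,"y":0,"z":1.25,"yaw":0},{"fingers":1,"x":0,"y":0,"z":1.33,"yaw":0},{"fingers":1,"x":0,"y":0,"z":1.33,"yaw":0},{"fingers":1,"x":0,"y":0,"z":1.33,"yaw":0},{"fingers":0.3,"x":0,"y":0,"z":1.33,"yaw":0},{"fingers":-0.3,"x":0,"y":0,"z":1.33,"yaw":0},{"fingers":-1,"x":0,"y":0,"z":1.33,"yaw":0},{"fingers":-1,"x":0,"y":0,"z":1.33,"yaw":0},{"fingers":-1,"x":0,"y":0,"z":1.33,"yaw":0},{"fingers":-1,"x":0,"y":0,"z":1.33,"yaw":0},{"fingers":-1,"x":0,"y":0,"z":1.33,"yaw":0},{"fingers":-1,"x":0,"y":0,"z":1.33,"yaw":0}]'
```

```text
t: 8.47
tool_pos: [0.4726, 0.259, 0.074]
orientation: [[1.0, -0.0, -0.0], [-0.0, -1.0, 0.0], [-0.0, -0.0, -1.0]]
force: [1.5, 0.8, -0.2]
opening: 0.0856
```

```bash
python3 -m pendant '[{"fingers":-1,"x":0,"y":0,"z":-1,"yaw":0},{"fingers":-1,"x":0,"y":0,"z":-2.5,"yaw":0},{"fingers":-1,"x":0,"y":0,"z":-4,"yaw":0},{"fingers":-1,"x":0,"y":0,"z":-5.5,"yaw":0},{"fingers":-1,"x":0,"y":0,"z":-6.4,"yaw":0},{"fingers":-1,"x":-0.2,"y":1.5,"z":-6.4,"yaw":0},{"fingers":-1,"x":-0.4,"y":3,"z":-6.4,"yaw":0},{"fingers":-1,"x":-0.5,"y":4.5,"z":-6.4,"yaw":0},{"fingers":-1,"x":-0.6,"y":6,"z":-6.4,"yaw":0},{"fingers":-1,"x":-0.7,"y":7.5,"z":-6.4,"yaw":0},{"fingers":-1,"x":-0.8,"y":9,"z":-6.4,"yaw":0},{"fingers":-1,"x":-1,"y":10.5,"z":-6.4,"yaw":0},{"fingers":-1,"x":-1.1,"y":12,"z":-6.4,"yaw":0},{"fingers":-1,"x":-1.18,"y":13.2,"z":-6.4,"yaw":0},{"fingers":-1,"x":-1.18,"y":13.2,"z":-6.4,"yaw":0},{"fingers":-1,"x":-1.18,"y":13.2,"z":-6.4,"yaw":0},{"fingers":-1,"x":-1.18,"y":13.2,"z":-6.4,"yaw":0}]'
python3 - <<'E'
from ov import *
it={"b":[(.472,.2585),(4,33),(109,14)]}
over("side",(190,150,140,160),it,"pics/a5.png",3.6)
over("top",(130,150,120,130),it,"pics/a5t.png",4.4)
E
```

```text
t: 9.88
tool_pos: [0.4429, -0.0707, 0.234]
orientation: [[1.0, -0.001, -0.0], [-0.001, -1.0, 0.001], [-0.0, -0.001, -1.0]]
force: [0.1, 0.2, -0.4]
opening: 0.0854
```

View pics/a5.png

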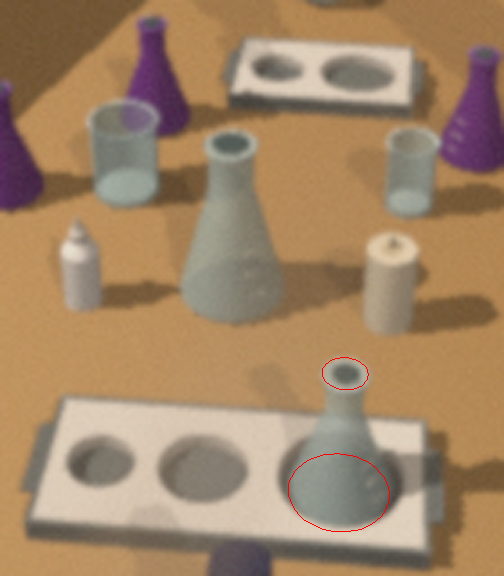

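View pics/a5t.png

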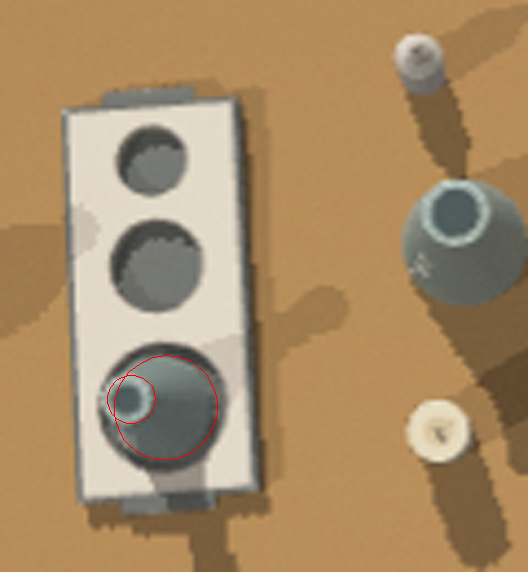

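The flask stands upright in its hole, about 1 mm from the model. Now the small beaker.

```bash
python3 -m pendant '[{"fingers":-1,"x":0,"y":0,"z":1.6,"yaw":0},{"fingers":-1,"x":0,"y":0,"z":3.2,"yaw":0},{"fingers":-1,"x":0,"y":0,"z":4.8,"yaw":0},{"fingers":-1,"x":0,"y":0,"z":6.4,"yaw":0},{"fingers":-1,"x":0,"y":0,"z":7.8,"yaw":0},{"fingers":-1,"x":0,"y":0,"z":8.32,"yaw":0},{"fingers":-1,"x":0,"y":0,"z":8.32,"yaw":0},{"fingers":1,"x":0,"y":0,"z":8.32,"yaw":0},{"fingers":1,"x":0,"y":0,"z":8.32,"yaw":0},{"fingers":1,"x":0,"y":0,"z":8.32,"yaw":0},{"fingers":1,"x":0,"y":0,"z":8.32,"yaw":0},{"fingers":1,"x":0,"y":0,"z":8.32,"yaw":0},{"fingers":1,"x":0,"y":0,"z":8.32,"yaw":0},{"fingers":1,"x":0,"y":0,"z":8.32,"yaw":0},{"fingers":1,"x":0,"y":0,"z":8.32,"yaw":0},{"fingers":1,"x":0,"y":0,"z":8.32,"yaw":0}]'
python3 -m pendant '[{"fingers":1,"x":0,"y":0,"z":-0.8,"yaw":0},{"fingers":1,"x":0,"y":0,"z":-2,"yaw":0},{"fingers":1,"x":0,"y":0,"z":-3.5,"yaw":0},{"fingers":1,"x":0,"y":0,"z":-5,"yaw":0},{"fingers":1,"x":0,"y":0,"z":-6,"yaw":0},{"fingers":1,"x":0,"y":0,"z":-6.8,"yaw":0},{"fingers":1,"x":0,"y":0,"z":-6.8,"yaw":0},{"fingers":1,"x":0,"y":0,"z":-6.8,"yaw":0}]'
python3 - <<'E'
from h import *
b=manip.grab_frame("side")
cv2.imwrite("pics/b1.png",cv2.resize(b[60:320,150:420],(540,520)))
E
```

```text
t: 11.32
tool_pos: [0.4446, -0.0711, 0.0279]
orientation: [[1.0, -0.001, 0.004], [-0.001, -1.0, -0.0], [0.004, 0.0, -1.0]]
force: [0.6, 1.6, 5.5]
opening: 0.0411
t: 11.98
tool_pos: [0.444, -0.0713, 0.1981]
orientation: [[1.0, -0.0, 0.005], [-0.0, -1.0, -0.001], [0.005, 0.001, -1.0]]
force: [-0.1, -0.1, -1.2]
opening: 0.041
```

View pics/b1.png

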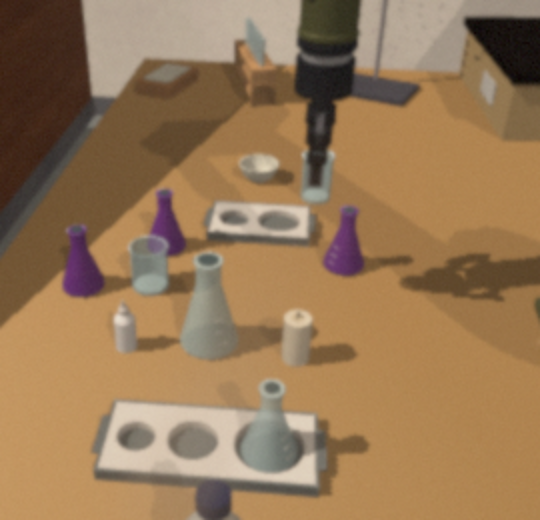

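The small beaker is held upright at (317,175) in the crop.

```bash
python3 -m pendant '[{"fingers":1,"x":0.15,"y":-0.5,"z":0,"yaw":0},{"fingers":1,"x":0.5,"y":-1.5,"z":0,"yaw":0},{"fingers":1,"x":1,"y":-2.8,"z":0,"yaw":0},{"fingers":1,"x":1.5,"y":-4.1,"z":0,"yaw":0},{"fingers":1,"x":2,"y":-5.4,"z":0,"yaw":0},{"fingers":1,"x":2.4,"y":-6.7,"z":0,"yaw":0},{"fingers":1,"x":2.8,"y":-8,"z":0,"yaw":0},{"fingers":1,"x":3.2,"y":-9.3,"z":0,"yaw":0},{"fingers":1,"x":3.7,"y":-10.6,"z":0,"yaw":0},{"fingers":1,"x":4.2,"y":-11.9,"z":0,"yaw":0},{"fingers":1,"x":4.6,"y":-12.8,"z":0,"yaw":0},{"fingers":1,"x":4.74,"y":-13.3,"z":0,"yaw":0},{"fingers":1,"x":4.74,"y":-13.36,"z":0,"yaw":0},{"fingers":1,"x":4.74,"y":-13.36,"z":0.8,"yaw":0},{"fingers":1,"x":4.74,"y":-13.36,"z":2,"yaw":0},{"fingers":1,"x":4.74,"y":-13.36,"z":3.5,"yaw":0},{"fingers":1,"x":4.74,"y":-13.36,"z":4.8,"yaw":0},{"fingers":1,"x":4.74,"y":-13.36,"z":5.2,"yaw":0},{"fingers":1,"x":4.74,"y":-13.36,"z":5.2,"yaw":0},{"fingers":1,"x":4.74,"y":-13.36,"z":5.2,"yaw":0}]'
python3 - <<'E'
from ov import *
it={"a":[(.5615,.263),(16,30)],"b":[(.5615,.263),(38,21)]}
over("side",(190,150,140,160),it,"pics/b2.png",3.6)
E
```

```text
t: 13.7
tool_pos: [0.5613, 0.2619, 0.0661]
orientation: [[1.0, -0.001, -0.001], [-0.001, -1.0, -0.001], [-0.001, 0.001, -1.0]]
force: [1.3, -0.4, 0.0]
opening: 0.0415
```

View pics/b2.png

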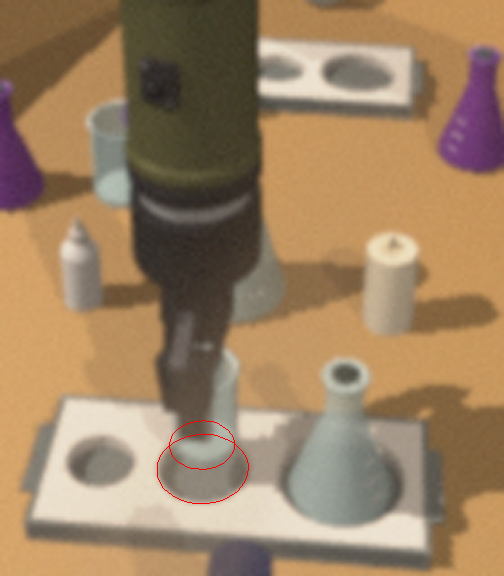

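```bash
python3 -m pendant '[{"fingers":1,"x":0.08,"y":0,"z":0.5,"yaw":0},{"fingers":1,"x":0.08,"y":0,"z":1,"yaw":0},{"fingers":1,"x":0.08,"y":0,"z":1.25,"yaw":0},{"fingers":1,"x":0.08,"y":0,"z":1.36,"yaw":0},{"fingers":1,"x":0.08,"y":0,"z":1.36,"yaw":0},{"fingers":1,"x":0.08,"y":0,"z":1.36,"yaw":0},{"fingers":0.3,"x":0.08,"y":0,"z":1.36,"yaw":0},{"fingers":-0.3,"x":0.08,"y":0,"z":1.36,"yaw":0},{"fingers":-1,"x":0.08,"y":0,"z":1.36,"yaw":0},{"fingers":-1,"x":0.08,"y":0,"z":1.36,"yaw":0},{"fingers":-1,"x":0.08,"y":0,"z":1.36,"yaw":0},{"fingers":-1,"x":0.08,"y":0,"z":1.36,"yaw":0},{"fingers":-1,"x":0.08,"y":0,"z":1.36,"yaw":0}]'
```

```text
t: 14.83
tool_pos: [0.5636, 0.263, 0.0321]
orientation: [[1.0, -0.0, 0.0], [-0.0, -1.0, 0.0], [0.0, -0.0, -1.0]]
force: [0.8, -0.2, 0.8]
opening: 0.0854
```

```bash
python3 -m pendant '[{"fingers":-1,"x":0,"y":0,"z":-1,"yaw":0},{"fingers":-1,"x":0,"y":0,"z":-2.5,"yaw":0},{"fingers":-1,"x":0,"y":0,"z":-4,"yaw":0},{"fingers":-1,"x":0,"y":0,"z":-5.5,"yaw":0},{"fingers":-1,"x":0,"y":0,"z":-6.8,"yaw":0},{"fingers":-1,"x":0.8,"y":1.1,"z":-7.5,"yaw":0},{"fingers":-1,"x":1.6,"y":2.2,"z":-7.5,"yaw":0},{"fingers":-1,"x":2.4,"y":3.3,"z":-7.5,"yaw":0},{"fingers":-1,"x":3.2,"y":4.4,"z":-7.5,"yaw":0},{"fingers":-1,"x":4,"y":5.5,"z":-7.5,"yaw":0},{"fingers":-1,"x":4.8,"y":6.5,"z":-7.5,"yaw":0},{"fingers":-1,"x":5.06,"y":6.84,"z":-7.5,"yaw":0},{"fingers":-1,"x":5.06,"y":6.84,"z":-7.5,"yaw":0},{"fingers":-1,"x":5.06,"y":6.84,"z":-7.5,"yaw":0}]'
python3 - <<'E'
from ov import *
it={"b":[(.5615,.263),(4,21),(70,21)],"d":[(.690,.092),(0,15),(50,15),(80,7.5)]}
over("side",(170,150,160,160),it,"pics/b3.png",3.6)
over("top",(130,150,120,130),it,"pics/b3t.png",4.4)
E
```

```text
t: 16.0
tool_pos: [0.6896, 0.0919, 0.219]
orientation: [[1.0, -0.002, -0.002], [-0.002, -1.0, 0.001], [-0.002, -0.001, -1.0]]
force: [-0.2, -0.1, -0.9]
opening: 0.0853
```

View pics/b3.png

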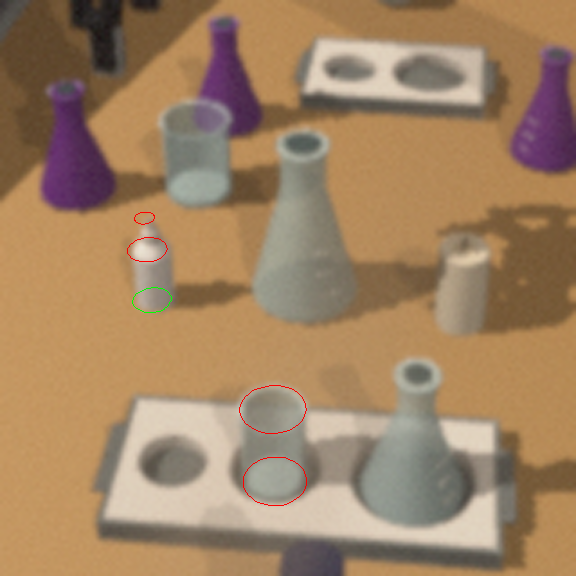

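View pics/b3t.png

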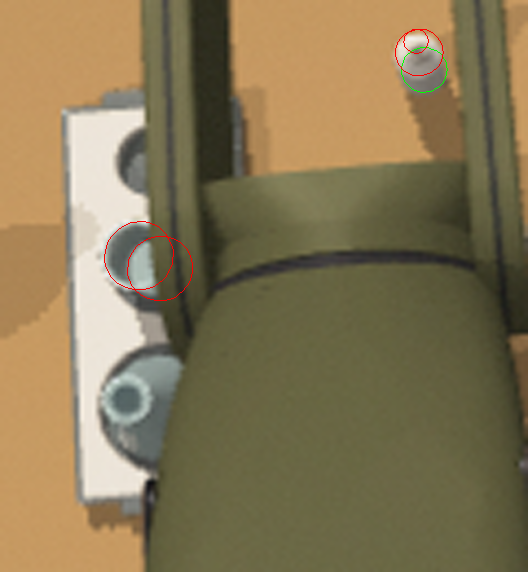

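The small beaker stands upright in the middle hole, matching its model. Now the dropper bottle.

```bash
python3 -m pendant '[{"fingers":-1,"x":0,"y":0,"z":1.6,"yaw":0},{"fingers":-1,"x":0,"y":0,"z":3.2,"yaw":0},{"fingers":-1,"x":0,"y":0,"z":4.8,"yaw":0},{"fingers":-1,"x":0,"y":0,"z":6.4,"yaw":0},{"fingers":-1,"x":0,"y":0,"z":7.6,"yaw":0},{"fingers":-1,"x":-0.04,"y":0,"z":8.04,"yaw":0},{"fingers":-1,"x":-0.04,"y":0,"z":8.04,"yaw":0},{"fingers":1,"x":-0.04,"y":0,"z":8.04,"yaw":0},{"fingers":1,"x":-0.04,"y":0,"z":8.04,"yaw":0},{"fingers":1,"x":-0.04,"y":0,"z":8.04,"yaw":0},{"fingers":1,"x":-0.04,"y":0,"z":8.04,"yaw":0},{"fingers":1,"x":-0.04,"y":0,"z":8.04,"yaw":0},{"fingers":1,"x":-0.04,"y":0,"z":8.04,"yaw":0},{"fingers":1,"x":-0.04,"y":0,"z":8.04,"yaw":0},{"fingers":1,"x":-0.04,"y":0,"z":8.04,"yaw":0},{"fingers":1,"x":-0.04,"y":0,"z":8.04,"yaw":0}]'
python3 -m pendant '[{"fingers":1,"x":0,"y":0,"z":-0.8,"yaw":0},{"fingers":1,"x":0,"y":0,"z":-2,"yaw":0},{"fingers":1,"x":0,"y":0,"z":-3.5,"yaw":0},{"fingers":1,"x":0,"y":0,"z":-4.6,"yaw":0},{"fingers":1,"x":0,"y":0,"z":-5,"yaw":0},{"fingers":1,"x":0,"y":0,"z":-5,"yaw":0},{"fingers":1,"x":0,"y":0,"z":-5,"yaw":0}]'
python3 - <<'E'
from h import *
b=manip.grab_frame("side")
cv2.imwrite("pics/c1.png",cv2.resize(b[60:320,150:420],(540,520)))
E
```

```text
t: 17.43
tool_pos: [0.6907, 0.092, 0.021]
orientation: [[1.0, -0.001, 0.004], [-0.001, -1.0, 0.001], [0.004, -0.001, -1.0]]
force: [-0.1, 0.0, 5.9]
opening: 0.0282
t: 18.02
tool_pos: [0.6889, 0.0918, 0.1438]
orientation: [[1.0, -0.0, 0.001], [-0.0, -1.0, 0.0], [0.001, -0.0, -1.0]]
force: [0.4, -0.0, -0.1]
opening: 0.0285
```

View pics/c1.png

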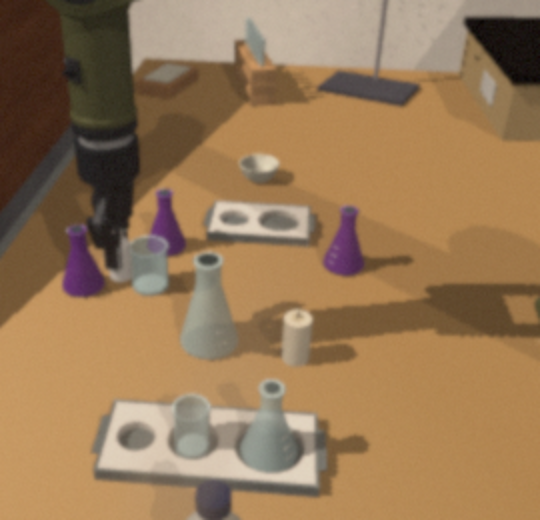

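```bash
python3 -m pendant '[{"fingers":1,"x":-0.1,"y":-0.4,"z":0,"yaw":0},{"fingers":1,"x":-0.5,"y":-1.4,"z":0,"yaw":0},{"fingers":1,"x":-0.9,"y":-2.6,"z":0,"yaw":0},{"fingers":1,"x":-1.3,"y":-3.8,"z":0,"yaw":0},{"fingers":1,"x":-1.7,"y":-5,"z":0,"yaw":0},{"fingers":1,"x":-2.1,"y":-6.2,"z":0,"yaw":0},{"fingers":1,"x":-2.4,"y":-6.9,"z":0,"yaw":0},{"fingers":1,"x":-2.4,"y":-7,"z":0,"yaw":0},{"fingers":1,"x":-2.4,"y":-7,"z":0.8,"yaw":0},{"fingers":1,"x":-2.4,"y":-7,"z":2,"yaw":0},{"fingers":1,"x":-2.4,"y":-7,"z":3,"yaw":0},{"fingers":1,"x":-2.4,"y":-7,"z":3.5,"yaw":0},{"fingers":1,"x":-2.4,"y":-7,"z":3.5,"yaw":0},{"fingers":1,"x":-2.4,"y":-7,"z":3.5,"yaw":0}]'
python3 - <<'E'
from ov import *
it={"a":[(.629,.267),(16,23)],"b":[(.629,.267),(36,15),(86,15)]}
over("side",(190,150,140,160),it,"pics/c2.png",3.6)
E
```

```text
t: 19.23
tool_pos: [0.6284, 0.2664, 0.0546]
orientation: [[1.0, -0.001, -0.003], [-0.001, -1.0, -0.001], [-0.003, 0.001, -1.0]]
force: [0.7, 0.3, -0.5]
opening: 0.0279
```

View pics/c2.png

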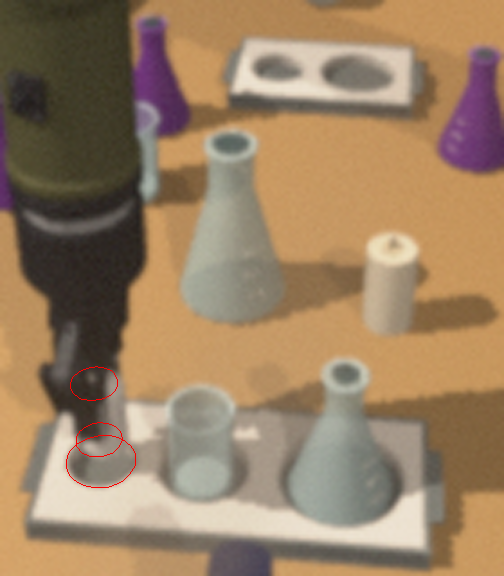

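The bottle sits about 2–3 mm toward −x in the grip: its right edge is at 126 where I expected 121. I'll correct by +2.5 mm, then lower and release.

```bash
python3 -m pendant '[{"fingers":1,"x":0.1,"y":0,"z":0.2,"yaw":0},{"fingers":1,"x":0.1,"y":0,"z":0.6,"yaw":0},{"fingers":1,"x":0.1,"y":0,"z":1,"yaw":0},{"fingers":1,"x":0.1,"y":0,"z":1.16,"yaw":0},{"fingers":1,"x":0.1,"y":0,"z":1.16,"yaw":0},{"fingers":1,"x":0.1,"y":0,"z":1.16,"yaw":0},{"fingers":0.3,"x":0.1,"y":0,"z":1.16,"yaw":0},{"fingers":-0.3,"x":0.1,"y":0,"z":1.16,"yaw":0},{"fingers":-1,"x":0.1,"y":0,"z":1.16,"yaw":0},{"fingers":-1,"x":0.1,"y":0,"z":1.16,"yaw":0},{"fingers":-1,"x":0.1,"y":0,"z":1.16,"yaw":0},{"fingers":-1,"x":0.1,"y":0,"z":1.16,"yaw":0},{"fingers":-1,"x":0.1,"y":0,"z":1.16,"yaw":0}]'
```

```text
t: 20.37
tool_pos: [0.6317, 0.267, 0.0272]
orientation: [[1.0, -0.0, 0.0], [-0.0, -1.0, 0.0], [0.0, -0.0, -1.0]]
force: [-0.3, 0.0, 0.5]
opening: 0.0855
```

```bash
python3 -m pendant '[{"fingers":-1,"x":0,"y":0,"z":-1,"yaw":0},{"fingers":-1,"x":0,"y":0,"z":-2.5,"yaw":0},{"fingers":-1,"x":0,"y":0,"z":-4,"yaw":0},{"fingers":-1,"x":0,"y":0,"z":-5.5,"yaw":0},{"fingers":-1,"x":0,"y":0,"z":-7,"yaw":0},{"fingers":-1,"x":0.2,"y":1.3,"z":-7.8,"yaw":0},{"fingers":-1,"x":0.5,"y":2.8,"z":-7.8,"yaw":0},{"fingers":-1,"x":0.8,"y":4.3,"z":-7.8,"yaw":0},{"fingers":-1,"x":1,"y":5.8,"z":-7.8,"yaw":0},{"fingers":-1,"x":1.2,"y":7.3,"z":-7.8,"yaw":0},{"fingers":-1,"x":1.5,"y":8.8,"z":-7.8,"yaw":0},{"fingers":-1,"x":1.8,"y":10.3,"z":-7.8,"yaw":0},{"fingers":-1,"x":2,"y":11.8,"z":-7.8,"yaw":0},{"fingers":-1,"x":2.18,"y":12.92,"z":-7.8,"yaw":0},{"fingers":-1,"x":2.18,"y":12.92,"z":-7.8,"yaw":0},{"fingers":-1,"x":2.18,"y":12.92,"z":-7.8,"yaw":0}]'
python3 - <<'E'
from ov import *
it={"b":[(.629,.267),(4,15),(54,15)],"d":[(.686,-.056),(0,29),(74,29)]}
over("side",(170,150,160,160),it,"pics/c3.png",3.6)
over("top",(130,120,170,130),it,"pics/c3t.png",4.4)
E
```

```text
t: 21.7
tool_pos: [0.686, -0.058, 0.2218]
orientation: [[1.0, -0.004, -0.0], [-0.004, -1.0, 0.0], [-0.0, -0.0, -1.0]]
force: [0.2, 0.8, -0.7]
opening: 0.0853
```

View pics/c3.png

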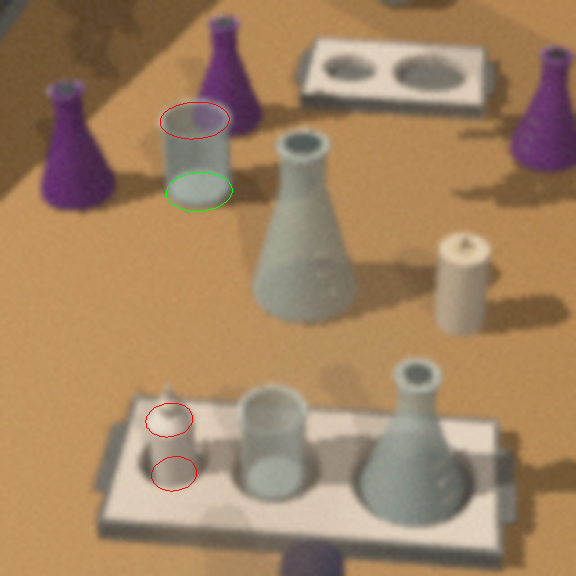

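View pics/c3t.png

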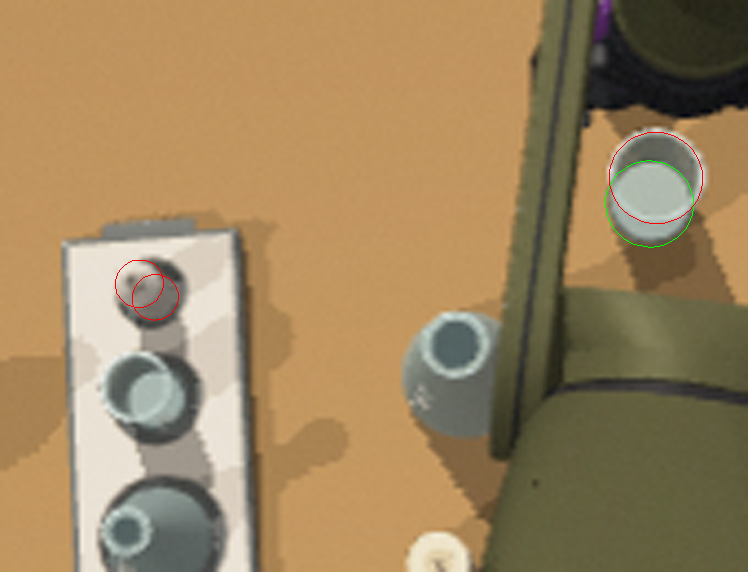

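All three long-tray items stand upright in their holes, and the large beaker matches its model. Now I'll grip the large beaker.

```bash
python3 -m pendant '[{"fingers":-1,"x":0,"y":0,"z":1.5,"yaw":0},{"fingers":-1,"x":0,"y":0,"z":3,"yaw":0},{"fingers":-1,"x":0,"y":0,"z":4.3,"yaw":0},{"fingers":-1,"x":0,"y":0,"z":5.6,"yaw":0},{"fingers":-1,"x":0,"y":0,"z":6.9,"yaw":0},{"fingers":-1,"x":0,"y":0,"z":7.7,"yaw":0},{"fingers":-1,"x":0,"y":0,"z":7.83,"yaw":0},{"fingers":-1,"x":0,"y":0,"z":7.83,"yaw":0},{"fingers":1,"x":0,"y":0,"z":7.83,"yaw":0},{"fingers":1,"x":0,"y":0,"z":7.83,"yaw":0},{"fingers":1,"x":0,"y":0,"z":7.83,"yaw":0},{"fingers":1,"x":0,"y":0,"z":7.83,"yaw":0},{"fingers":1,"x":0,"y":0,"z":7.83,"yaw":0},{"fingers":1,"x":0,"y":0,"z":7.83,"yaw":0},{"fingers":1,"x":0,"y":0,"z":7.83,"yaw":0},{"fingers":1,"x":0,"y":0,"z":7.83,"yaw":0}]'
python3 -m pendant '[{"fingers":1,"x":0,"y":0,"z":-0.8,"yaw":0},{"fingers":1,"x":0,"y":0,"z":-2,"yaw":0},{"fingers":1,"x":0,"y":0,"z":-3.5,"yaw":0},{"fingers":1,"x":0,"y":0,"z":-5,"yaw":0},{"fingers":1,"x":0,"y":0,"z":-6,"yaw":0},{"fingers":1,"x":0,"y":0,"z":-6.5,"yaw":0},{"fingers":1,"x":0,"y":0,"z":-6.5,"yaw":0},{"fingers":1,"x":0,"y":0,"z":-6.5,"yaw":0}]'
python3 - <<'E'
from h import *
b=manip.grab_frame("side")
cv2.imwrite("pics/d1.png",cv2.resize(b[60:320,150:420],(540,520)))
E
```

```text
t: 23.13
tool_pos: [0.6882, -0.0561, 0.0292]
orientation: [[1.0, -0.0, 0.005], [-0.0, -1.0, -0.0], [0.005, 0.0, -1.0]]
force: [0.2, 0.8, 7.0]
opening: 0.0566
t: 23.8
tool_pos: [0.6863, -0.0562, 0.1901]
orientation: [[1.0, -0.0, 0.002], [-0.0, -1.0, -0.0], [0.002, 0.0, -1.0]]
force: [0.2, -0.2, -1.9]
opening: 0.0564
```

View pics/d1.png

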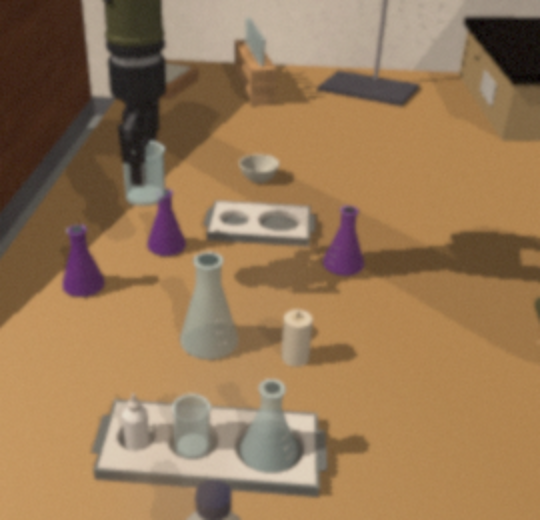

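```bash
python3 -m pendant '[{"fingers":1,"x":-0.3,"y":0.35,"z":0,"yaw":0},{"fingers":1,"x":-1,"y":1.1,"z":0,"yaw":0},{"fingers":1,"x":-1.8,"y":2,"z":0,"yaw":0},{"fingers":1,"x":-2.6,"y":2.9,"z":0,"yaw":0},{"fingers":1,"x":-3.4,"y":3.8,"z":0,"yaw":0},{"fingers":1,"x":-4.2,"y":4.7,"z":0,"yaw":0},{"fingers":1,"x":-5,"y":5.6,"z":0,"yaw":0},{"fingers":1,"x":-5.8,"y":6.5,"z":0,"yaw":0},{"fingers":1,"x":-6.6,"y":7.4,"z":0,"yaw":0},{"fingers":1,"x":-7.2,"y":8.05,"z":0,"yaw":0},{"fingers":1,"x":-7.37,"y":8.24,"z":0,"yaw":0},{"fingers":1,"x":-7.37,"y":8.24,"z":0,"yaw":0},{"fingers":1,"x":-7.37,"y":8.24,"z":0.8,"yaw":0},{"fingers":1,"x":-7.37,"y":8.24,"z":2,"yaw":0},{"fingers":1,"x":-7.37,"y":8.24,"z":3.4,"yaw":0},{"fingers":1,"x":-7.37,"y":8.24,"z":4.5,"yaw":0},{"fingers":1,"x":-7.37,"y":8.24,"z":4.84,"yaw":0},{"fingers":1,"x":-7.37,"y":8.24,"z":4.84,"yaw":0},{"fingers":1,"x":-7.37,"y":8.24,"z":4.84,"yaw":0}]'
python3 - <<'E'
from ov import *
it={"a":[(.5017,-.2623),(16,37)],"b":[(.5017,-.2623),(40,29),(114,29)]}
over("side",(230,120,110,80),it,"pics/d2.png",6)
over("top",(300,160,120,110),it,"pics/d2t.png",4.4)
E
```

```text
t: 25.43
tool_pos: [0.5023, -0.2615, 0.0676]
orientation: [[1.0, 0.001, -0.001], [0.001, -1.0, 0.001], [-0.001, -0.001, -1.0]]
force: [0.5, -0.8, 0.1]
opening: 0.0567
```

View pics/d2.png

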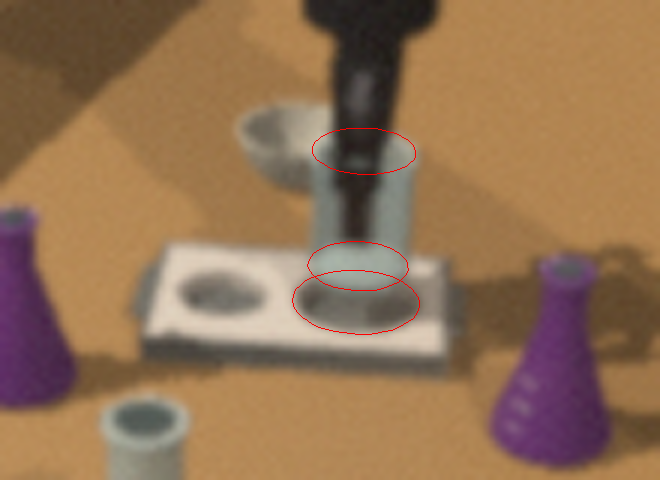

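View pics/d2t.png

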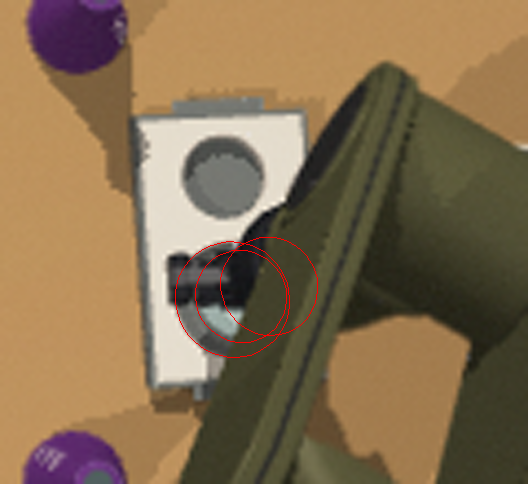

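The beaker is lined up over its hole to within about 1 mm. I'll lower it and release.

```bash
python3 -m pendant '[{"fingers":1,"x":0.03,"y":0,"z":0.5,"yaw":0},{"fingers":1,"x":0.03,"y":0,"z":1,"yaw":0},{"fingers":1,"x":0.03,"y":0,"z":1.25,"yaw":0},{"fingers":1,"x":0.03,"y":0,"z":1.36,"yaw":0},{"fingers":1,"x":0.03,"y":0,"z":1.36,"yaw":0},{"fingers":1,"x":0.03,"y":0,"z":1.36,"yaw":0},{"fingers":0.3,"x":0.03,"y":0,"z":1.36,"yaw":0},{"fingers":-0.3,"x":0.03,"y":0,"z":1.36,"yaw":0},{"fingers":-1,"x":0.03,"y":0,"z":1.36,"yaw":0},{"fingers":-1,"x":0.03,"y":0,"z":1.36,"yaw":0},{"fingers":-1,"x":0.03,"y":0,"z":1.36,"yaw":0},{"fingers":-1,"x":0.03,"y":0,"z":1.36,"yaw":0},{"fingers":-1,"x":0.03,"y":0,"z":1.36,"yaw":0}]'
```

```text
t: 26.62
tool_pos: [0.5025, -0.262, 0.0339]
orientation: [[1.0, -0.0, 0.0], [-0.0, -1.0, -0.0], [0.0, 0.0, -1.0]]
force: [0.3, -0.2, -0.3]
opening: 0.0854
```

```bash
python3 -m pendant '[{"fingers":-1,"x":0,"y":0,"z":-1,"yaw":0},{"fingers":-1,"x":0,"y":0,"z":-2.5,"yaw":0},{"fingers":-1,"x":0,"y":0,"z":-4,"yaw":0},{"fingers":-1,"x":0,"y":0,"z":-5.5,"yaw":0},{"fingers":-1,"x":0,"y":0,"z":-7,"yaw":0},{"fingers":-1,"x":-0.1,"y":-1,"z":-7.5,"yaw":0},{"fingers":-1,"x":-0.3,"y":-2.5,"z":-7.5,"yaw":0},{"fingers":-1,"x":-0.5,"y":-4,"z":-7.5,"yaw":0},{"fingers":-1,"x":-0.8,"y":-5.5,"z":-7.5,"yaw":0},{"fingers":-1,"x":-1,"y":-7,"z":-7.5,"yaw":0},{"fingers":-1,"x":-1.3,"y":-8.5,"z":-7.5,"yaw":0},{"fingers":-1,"x":-1.6,"y":-10,"z":-7.5,"yaw":0},{"fingers":-1,"x":-1.8,"y":-11.5,"z":-7.5,"yaw":0},{"fingers":-1,"x":-2,"y":-12.8,"z":-7.5,"yaw":0},{"fingers":-1,"x":-2.12,"y":-13.64,"z":-7.5,"yaw":0},{"fingers":-1,"x":-2.12,"y":-13.64,"z":-7.5,"yaw":0},{"fingers":-1,"x":-2.12,"y":-13.64,"z":-7.5,"yaw":0},{"fingers":-1,"x":-2.12,"y":-13.64,"z":-7.5,"yaw":0}]'
python3 - <<'E'
from ov import *
it={"b":[(.5017,-.2623),(4,29),(78,29)],"c":[(.4495,.079),(0,19),(70,19)]}
over("side",(220,120,110,140),it,"pics/d3.png",4.2)
over("top",(210,160,180,110),it,"pics/d3t.png",4.2)
E
```

```text
t: 28.12
tool_pos: [0.4496, 0.0786, 0.2213]
orientation: [[1.0, 0.0, 0.0], [0.0, -1.0, -0.001], [0.0, 0.001, -1.0]]
force: [0.0, 0.3, 0.4]
opening: 0.0856
```

View pics/d3.png

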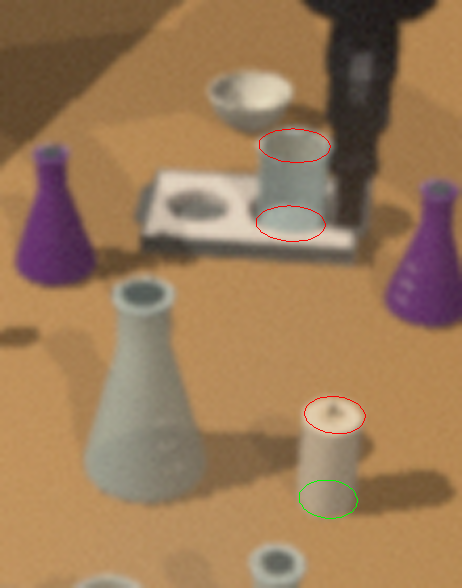

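View pics/d3t.png

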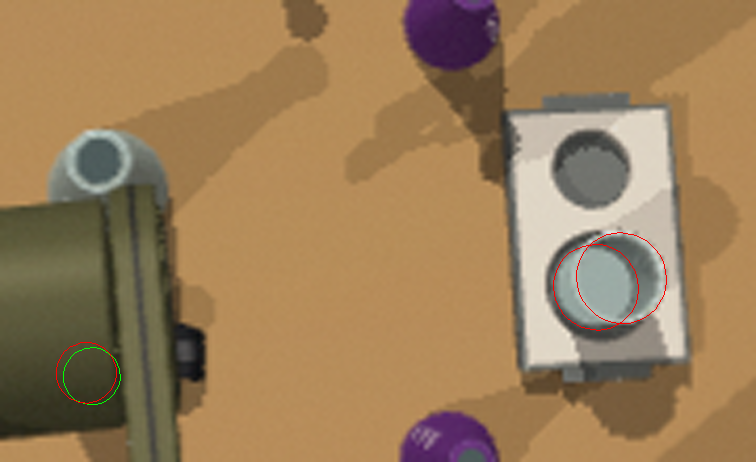

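The large beaker is seated in its hole. Now the candle.

```bash
python3 -m pendant '[{"fingers":-1,"x":0,"y":0,"z":1.5,"yaw":0},{"fingers":-1,"x":0,"y":0,"z":3,"yaw":0},{"fingers":-1,"x":0,"y":0,"z":4.3,"yaw":0},{"fingers":-1,"x":0,"y":0,"z":5.6,"yaw":0},{"fingers":-1,"x":0,"y":0,"z":6.9,"yaw":0},{"fingers":-1,"x":0,"y":0,"z":7.7,"yaw":0},{"fingers":-1,"x":0,"y":0,"z":7.8,"yaw":0},{"fingers":-1,"x":0,"y":0,"z":7.8,"yaw":0},{"fingers":1,"x":0,"y":0,"z":7.8,"yaw":0},{"fingers":1,"x":0,"y":0,"z":7.8,"yaw":0},{"fingers":1,"x":0,"y":0,"z":7.8,"yaw":0},{"fingers":1,"x":0,"y":0,"z":7.8,"yaw":0},{"fingers":1,"x":0,"y":0,"z":7.8,"yaw":0},{"fingers":1,"x":0,"y":0,"z":7.8,"yaw":0},{"fingers":1,"x":0,"y":0,"z":7.8,"yaw":0},{"fingers":1,"x":0,"y":0,"z":7.8,"yaw":0},{"fingers":1,"x":0,"y":0,"z":7.8,"yaw":0}]'
python3 -m pendant '[{"fingers":1,"x":0,"y":0,"z":-0.8,"yaw":0},{"fingers":1,"x":0,"y":0,"z":-2,"yaw":0},{"fingers":1,"x":0,"y":0,"z":-3.5,"yaw":0},{"fingers":1,"x":0,"y":0,"z":-5,"yaw":0},{"fingers":1,"x":0,"y":0,"z":-6,"yaw":0},{"fingers":1,"x":0,"y":0,"z":-6.8,"yaw":0},{"fingers":1,"x":0,"y":0,"z":-6.8,"yaw":0},{"fingers":1,"x":0,"y":0,"z":-6.8,"yaw":0}]'
python3 - <<'E'
from h import *
b=manip.grab_frame("side")
cv2.imwrite("pics/e1.png",cv2.resize(b[60:320,150:420],(540,520)))
E
```

```text
t: 29.63
tool_pos: [0.4507, 0.079, 0.0278]
orientation: [[1.0, 0.0, 0.003], [0.0, -1.0, -0.0], [0.003, 0.0, -1.0]]
force: [-0.2, -0.8, 6.2]
opening: 0.0364
t: 30.3
tool_pos: [0.4503, 0.0792, 0.198]
orientation: [[1.0, 0.0, 0.004], [0.0, -1.0, 0.0], [0.004, -0.0, -1.0]]
force: [0.4, -1.5, -0.9]
opening: 0.0366
```

View pics/e1.png

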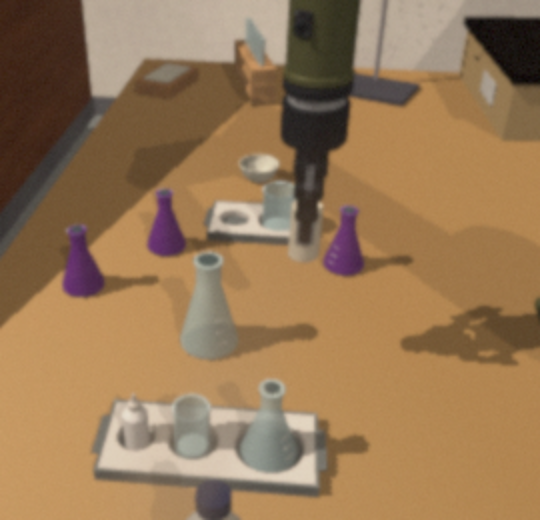

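```bash
python3 -m pendant '[{"fingers":1,"x":0.2,"y":0.5,"z":0,"yaw":0},{"fingers":1,"x":0.6,"y":1.5,"z":0,"yaw":0},{"fingers":1,"x":1.1,"y":2.8,"z":0,"yaw":0},{"fingers":1,"x":1.6,"y":4.1,"z":0,"yaw":0},{"fingers":1,"x":2.1,"y":5.4,"z":0,"yaw":0},{"fingers":1,"x":2.6,"y":6.7,"z":0,"yaw":0},{"fingers":1,"x":3.1,"y":8,"z":0,"yaw":0},{"fingers":1,"x":3.6,"y":9.3,"z":0,"yaw":0},{"fingers":1,"x":4.1,"y":10.6,"z":0,"yaw":0},{"fingers":1,"x":4.6,"y":11.9,"z":0,"yaw":0},{"fingers":1,"x":5.1,"y":13.1,"z":0,"yaw":0},{"fingers":1,"x":5.26,"y":13.6,"z":0,"yaw":0},{"fingers":1,"x":5.26,"y":13.6,"z":0,"yaw":0},{"fingers":1,"x":5.26,"y":13.6,"z":0.8,"yaw":0},{"fingers":1,"x":5.26,"y":13.6,"z":2,"yaw":0},{"fingers":1,"x":5.26,"y":13.6,"z":3.5,"yaw":0},{"fingers":1,"x":5.26,"y":13.6,"z":4.8,"yaw":0},{"fingers":1,"x":5.26,"y":13.6,"z":5.2,"yaw":0},{"fingers":1,"x":5.26,"y":13.6,"z":5.2,"yaw":0},{"fingers":1,"x":5.26,"y":13.6,"z":5.2,"yaw":0}]'
python3 - <<'E'
from ov import *
it={"a":[(.581,-.261),(16,27)],"b":[(.581,-.261),(40,19),(110,19)]}
over("side",(230,120,110,80),it,"pics/e2.png",6)
E
```

```text
t: 32.02
tool_pos: [0.5806, -0.2599, 0.066]
orientation: [[1.0, 0.0, -0.002], [0.0, -1.0, 0.001], [-0.002, -0.001, -1.0]]
force: [-0.0, 0.3, -0.4]
opening: 0.0367
```

View pics/e2.png

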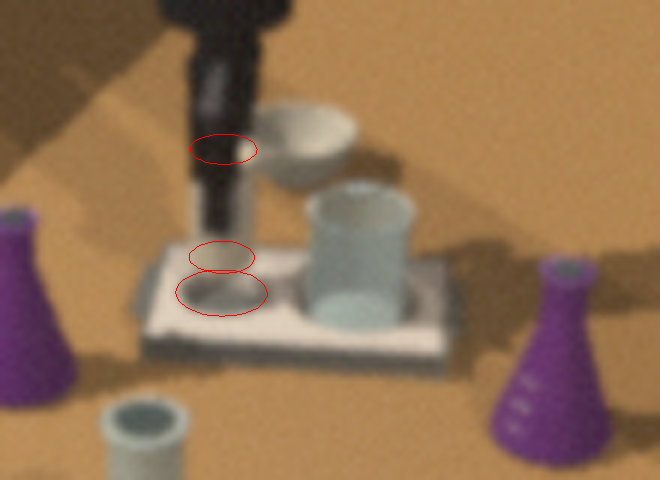

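The candle is centred over its hole, so I'll lower it and release.

```bash
python3 -m pendant '[{"fingers":1,"x":0,"y":0,"z":0.5,"yaw":0},{"fingers":1,"x":0,"y":0,"z":1,"yaw":0},{"fingers":1,"x":0,"y":0,"z":1.25,"yaw":0},{"fingers":1,"x":0,"y":0,"z":1.34,"yaw":0},{"fingers":1,"x":0,"y":0,"z":1.34,"yaw":0},{"fingers":1,"x":0,"y":0,"z":1.34,"yaw":0},{"fingers":0.3,"x":0,"y":0,"z":1.34,"yaw":0},{"fingers":-0.3,"x":0,"y":0,"z":1.34,"yaw":0},{"fingers":-1,"x":0,"y":0,"z":1.34,"yaw":0},{"fingers":-1,"x":0,"y":0,"z":1.34,"yaw":0},{"fingers":-1,"x":0,"y":0,"z":1.34,"yaw":0},{"fingers":-1,"x":0,"y":0,"z":1.34,"yaw":0},{"fingers":-1,"x":0,"y":0,"z":1.34,"yaw":0}]'
python3 -m pendant '[{"fingers":-1,"x":0,"y":0,"z":-1,"yaw":0},{"fingers":-1,"x":0,"y":0,"z":-2.5,"yaw":0},{"fingers":-1,"x":0,"y":0,"z":-4,"yaw":0},{"fingers":-1,"x":0,"y":0,"z":-5.5,"yaw":0},{"fingers":-1,"x":0,"y":0,"z":-7,"yaw":0},{"fingers":-1,"x":-1.3,"y":0.6,"z":-7.5,"yaw":0},{"fingers":-1,"x":-2.6,"y":1.2,"z":-7.5,"yaw":0},{"fingers":-1,"x":-3.9,"y":1.8,"z":-7.5,"yaw":0},{"fingers":-1,"x":-5.2,"y":2.4,"z":-7.5,"yaw":0},{"fingers":-1,"x":-6.5,"y":3,"z":-7.5,"yaw":0},{"fingers":-1,"x":-7.8,"y":3.6,"z":-7.5,"yaw":0},{"fingers":-1,"x":-8,"y":4,"z":-7.5,"yaw":0},{"fingers":-1,"x":-8,"y":4,"z":-7.5,"yaw":0},{"fingers":-1,"x":-8,"y":4,"z":-7.5,"yaw":0},{"fingers":-1,"x":-8,"y":4,"z":-7.5,"yaw":0}]'
python3 - <<'E'
from ov import *
it={"c":[(.581,-.261),(4,19),(74,19)],"l":[(.5017,-.2623),(4,29),(78,29)],"bf":[(.577,.063),(0,41),(140,17)],
"sf":[(.472,.2585),(4,33),(109,14)],"sb":[(.5615,.263),(4,21),(70,21)],"d":[(.629,.267),(4,15),(54,15)]}
over("side",(150,110,220,270),{},"pics/f1.png",2.2)
over("top",(70,120,370,160),it,"pics/f1t.png",2.1)
over("side",(170,130,180,180),it,"pics/f2.png",3.3)
E
```

```text
t: 33.15
tool_pos: [0.581, -0.261, 0.0328]
orientation: [[1.0, -0.0, -0.0], [-0.0, -1.0, 0.0], [-0.0, -0.0, -1.0]]
force: [-0.1, -0.3, 0.4]
opening: 0.0855
t: 34.4
tool_pos: [0.3819, -0.3608, 0.2203]
orientation: [[1.0, -0.0, 0.001], [-0.0, -1.0, 0.0], [0.001, -0.0, -1.0]]
force: [0.0, 0.0, -0.1]
opening: 0.0852
```

View pics/f1.png

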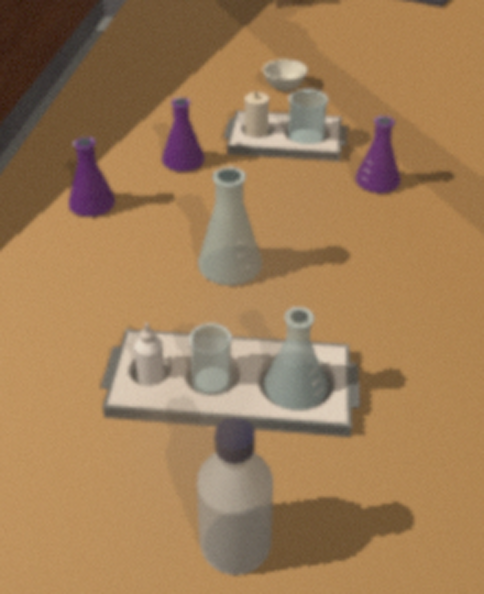

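View pics/f1t.png

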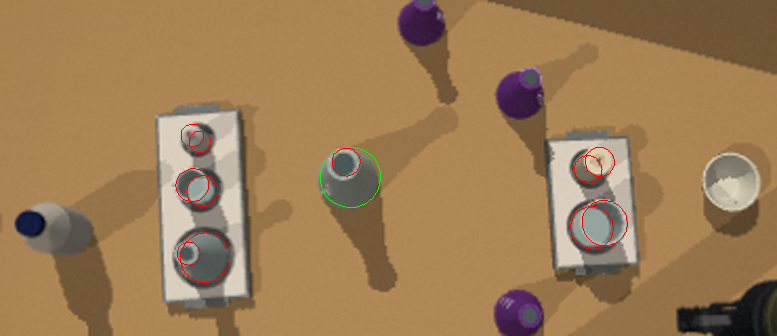

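View pics/f2.png

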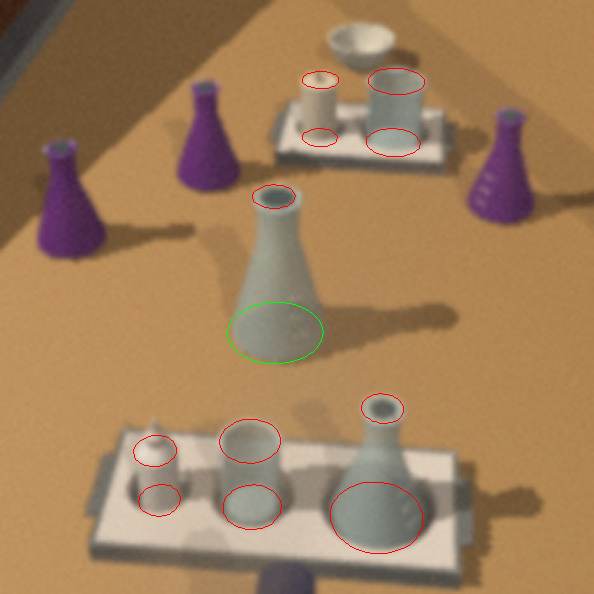

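All five pieces stand upright on the hole bottoms, matching their models in both views. The big flask, basin, capped bottle and the three purple flasks haven't moved. The gripper is well clear and touching nothing, so I'll hand the job in.

```bash
python3 -c "
from cell import manip
print(manip.close_job())"
```

```text
the job is handed in; nothing more can be done
None
```

Both kits are made up and the job is handed in, at about 34.5 s of the 126 s allowed. The small flask, small beaker and dropper bottle are in the long tray. The large beaker and candle are in the short tray.

- **Last checks:** the final pictures from both cameras show all five pieces upright on the bottom of their own holes, within about 1–3 mm of where I expected them. The big conical flask, basin, capped bottle and the three purple flasks stand where they were. The gripper was about 0.14 m from the nearest tray hole and touching nothing, with force near zero.
- **Small disagreements:** the two cameras differed by about 2–3 mm for a few things. The dropper bottle sat about 2–3 mm off-centre in the grip, so I shifted it 2.5 mm before lowering it. No check failed.

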